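# Clamp a valve block against a chamber's bellows port with a ratchet lever

## Task

Set the loose aluminium valve block down flat in the channel of the docking rail, lengthwise between the pusher and the bellows collar of the vacuum chamber. Then swing the ratchet lever back and forth so that the pusher advances notch by notch and clamps the block against the collar, stopping when the forward swing takes a push of about 8 N at the grip; never crush the bellows. Leave the lever parked fully back, let go of everything, and do not shift the other things on the table.

Things in the scene. Friction and masses are not known exactly. Their poses are not given: they have to be found in the camera images.
- rail: fixed docking rail, aluminium base plate 110 x 500 x 10 mm carrying gearbox, channel and chamber. Origin: on the table under the middle of the channel; y runs along the channel from the pusher to the bellows collar, z up
- channel_floor (a point): middle of the channel's floor, 10 mm above the table, at rail x = y = 0. The channel lies between two steel guide bars 46 mm apart inside, 12 mm high, 6 mm thick, from rail y = -50 to +50 mm, open at both ends
- wheel_axis (a point): vertical axis of ratchet wheel and lever, on the wheel's top face (z = 68 mm), at rail x = 0, y = -150 mm. The toothed wheel (radius 45 mm, 24 teeth) lies flat on a black gearbox 86 x 100 mm, top at z = 58 mm. Each notch (15 degrees) advances the pusher 2.5 mm; a holding pawl keeps every completed notch, an unfinished one slips back
- chamber_top (a point): centre of the top of the steel chamber (radius 74 mm, z = 132 mm), at rail y = 205 mm. Its bellows ends towards the channel in a round sprung collar, 48 mm across, centre at z = 36 mm, whose face stands somewhere from rail y = 23 to 41 mm: this differs each time and is not measured. The collar gives about 1 mm per 16 N and is ruined by more than 150 N
- pusher: steel pad of the pusher, 36 x 10 x 36 mm, sliding along the rail's y only. Origin: middle of the lower edge of the face that presses on the block, 13 mm above the table; axes as the rail's. At the start the face is at rail y = -55 mm
- block: loose valve block, plain aluminium box 40 (x) by 70 (y) by 50 mm high, about 0.35 kg, dark round bores on its two small ends; origin: centre of its underside. At the start it lies on the table beyond the rail. Either end may face the collar. In the channel its underside is at z = 10 mm and it has 8 to 26 mm of play along y between pusher and collar
- lever (a joint): angle of the ratchet lever, rad: 0 = parked, fully back on its stop on the robot's side; 1.1 = fully forward on its stop. Growing is counterclockwise from above and drives the wheel, after up to 0.26 rad of free run; going back only clicks over the teeth (under 4 N). Steady push at the grip, square to the arm, while it turns: 1.2 N running free, 4.5 N at 40 N of clamping, 8 N at 85 N, 11 N at 120 N (up to 1.7 N less once stopped); a notch adds 31 N of clamping
- lever_grip (a point): point on the centre line of the lever's upright grey grip, 125 mm above the table. The grip is a round post 16 mm thick, from z = 88 to 140 mm, on the end of a flat steel arm (top at z = 80 mm), 120 mm from the wheel's axis. At lever angle q the arm points from the axis along (cos, sin) of (q - 2.121) in the rail's x, y. The lever stays where it is left
- blank: bystander: steel blank flange, disc 70 mm across, 9 mm thick, origin under its centre
- clamp_ring: bystander: aluminium ring 48 mm across, 14 mm high, between rail and robot, origin under its centre
- hex_key: bystander: dark steel hex key, 90 mm long, 6 mm thick, origin under the middle of its long leg
- cube: bystander: small aluminium cube of 36 mm, origin under its centre
- screw_jar: bystander: clear jar, 52 mm across, 65 mm high, origin under its centre
- driver: bystander: screwdriver with black handle, lying to the right of the rail
There are look-alikes about, which are no part of the job. What is shaped like the block but blue, orange or yellow is not meant.

How it is judged:
On the way, in this order (a step that is already met when the one before it is completed fails the run):
1. the valve block lies flat in the channel, lengthwise, and is let go (x of block in the frame of rail between -0.006 and 0.006 m and y of block in the frame of rail between -0.035 and 0.035 m and z of block in the frame of rail between 0.006 and 0.014 m and angle between the y axis of block and the y axis of rail, either way round below 0.08 rad and contact force between block and the fingers below 0.2 N), for 0.2 s.
2. the pusher clamps the block against the collar with over 40 N (x of block in the frame of rail between -0.006 and 0.006 m and y of block in the frame of rail between -0.035 and 0.035 m and z of block in the frame of rail between 0.006 and 0.014 m and angle between the y axis of block and the y axis of rail, either way round below 0.08 rad and contact force between block and pusher above 40 N), for 0.3 s.
At the end, for the whole second after the job is handed in: the block lies flat in the channel (within 6 mm of its middle line, 0.08 rad), held by the ratchet between pusher and collar with 40 to 120 N, at rest, and the lever is parked within 0.08 rad of its back stop (all of step 2 and contact force between block and pusher below 120 N and value of joint lever below 0.08 rad and linear speed of block below 0.02 m/s); the robot touches nothing.
It fails at once if the bellows is crushed: the pusher presses the block with more than 150 N (contact force between block and pusher above 150 N).
It fails at once if a bystander is shifted by more than 30 mm (distance of any of blank, clamp_ring, hex_key, cube, screw_jar, driver from where it was at the start of the episode above 0.03 m).
It also fails if it takes over 72 s, if anything falls off the work surface, if the arm or the gripper's body presses on something with over 40 N, if the wrist force passes 120 N, or if a joint passes its speed limit or range.

## Robot

A 7-joint arm with a two-finger parallel gripper is mounted at the origin on the work surface. World frame = base frame: x ahead of the robot, y to its left, z up, the work surface at z = 0. Lengths are in m, angles in rad, forces in N, time in s.
With the tool pointing down it reaches from about 0.425 to 0.925 m from the base axis. Payload 6.8 kg.
Tool frame: the origin (TCP) lies at the very end of the fingers, on their centre line; the grasp point (between the pads) lies r.grip_depth behind it (r.grip_depth is the distance from the TCP to the grasp point, in m); z points along the fingers, y is the line along which they close (so a half turn about z gives the same grasp; the last joint's range is limited). The gripper opens to 88 mm and grips with 3 to 60 N. Pads are 20 mm wide; open, the fingers measure 115 mm over their backs; the gripper's body (75 mm by 178 mm) begins 61 mm behind the grasp point.
Start: joints at [-1.393, 0.477, 0.022, 1.555, -0.011, 1.109, -0.083], TCP at [0.19, 0.648, 0.223] pointing down, gripper open.
Joint ranges: [-2.96, 2.96], [-0.34, 2.1], [-1.41, 1.46], [0.24, 2.44], [-1.37, 4.51], [0.17, 1.92], [-2.96, 2.96]. Speed limits (rad/s): [2.39, 2.39, 3.14, 3.14, 3.14, 3.14, 3.14].

## Interface

Orientations are given as a unit quaternion [x, y, z, w].
In Python, from plant import r gives the robot as it stands.
- The arm moves only by the tool move_arm, never from a script. Its argument "steps" is a list of rows, each a list of 7 numbers: the opening, from -1 (shut) to 1 (fully open), then the shift along the tool's x, y, z in mm, then the turn, a rotation vector about the tool's x, y, z in rad. A call has 1 to 5 rows; each row is the pose to reach, as a shift and turn from the pose commanded when the call began, along the tool's axes at that moment; what a row does not reach only later rows make up. A row lasts 1/10 s, in which the tool goes at most 50 mm and 8.59 degrees, less where a joint would pass 70% of its speed; a pose out of reach is approached as far as the arm can. A call with a gripper value outside its range is refused whole. The fingers move at their own pace and stop on an object; "grip_force" is the grip in N (left out, the last holds). Time passes only in rows, so rows that repeat a pose let the fingers close. It gives the time, the measured TCP pose, the force, the opening and the grip force at its end, in the units of the state.
- r.get_obs(): the state, without advancing time (a new reading comes with each control period).
- r.snapshot(name): name is "scene" or "top" or "wrist"; returns a dict with "frame" (400x640x3 uint8, red, green, blue), "K" (3x3 intrinsics, pixels), "k1" (the pictures are not rectified: a ray, as slopes to the right and down, at radius r is drawn at 1 + k1 r^2 times it, then the intrinsics apply), "R" (3x3) and "t" (3): a world point X has camera coordinates R X + t; the wrist camera has in their place "mount" (4x4, takes a point from camera to tool coordinates, whose origin is the TCP and whose axes are the flange's). Camera axes: x right, y down, z forward; pixel columns grow to the right and rows downward; lengths in m; the calibration is good to about 2 mm. A picture is of the moment at which its call begins: read the wrist's pose just before it. There is no depth.
- r.sign_off(): hands the job in; it is judged then, once.
The state is a dict: "clock": time; "q": joint angles; "qd": joint speeds; "tau": joint torques, N m; "tcp_pos": TCP position; "ee_rot": TCP orientation; "ft_force": force on the tool from outside, world axes, zero at the start; "ft_torque": the same for the moment, N m; "gripper_width": finger opening in m; "gripper_force": force on a finger pad.
Only numpy, scipy, OpenCV 4.12 (cv2) and the standard library are available. Lean on these libraries where they do the work, as an engineer would, in place of code of your own. Each camera call takes 0.05 s, during which the arm holds its last target. There are 200 camera calls.

## Working session

There is one attempt and no reset: what is moved stays moved. The work goes in short steps, Python scripts to look and compute and a tool call to move; the robot and the scene stay as the last step left them, time stands still between calls to the robot, and variables do not carry over. Pictures are saved under pics/ and viewed, at most 10 in all, crops included, and the job is handed in when it is done.

Besides the shell and the picture viewer there is one more tool, called after "Request:" as name(argument=value, ...) on one line, values as JSON. move_arm: Moves the arm, as the interface text tells. Its arguments: {"type":"object","properties":{"steps":{"type":"array","items":{"type":"array","items":{"type":"number"}}},"grip_force":{"type":"number"}},"required":["steps"]}

```bash
mkdir -p pics; ls
python3 - <<'E'
from plant import r
import cv2
o=r.get_obs(); print({k:o[k] for k in('clock','tcp_pos','ee_rot','gripper_width')}, r.grip_depth)
for n in('scene','top'):
    s=r.snapshot(n); cv2.imwrite(f'pics/{n}0.png',s['frame'][:,:,::-1]); print(n,s['K'],s['k1'],s['R'],s['t'])
E
```

```text
pics
{'clock': 0.0, 'tcp_pos': array([0.19016417, 0.64705343, 0.22172063]), 'ee_rot': array([ 1.42430084e-01,  9.89804487e-01, -8.62840085e-04, -5.73649832e-05]), 'gripper_width': 0.08771951193059868} 0.0187
scene [[413.35463834   0.         316.4389275 ]
 [  0.         413.35463834 200.37502923]
 [  0.           0.           1.        ]] -0.05116159333807102 [[ 0.834672    0.55046393 -0.01766662]
 [ 0.43744205 -0.68210288 -0.58598645]
 [-0.33461486  0.48137836 -0.81012824]] [-0.50436579 -0.17057564  1.32290518]
top [[367.19983443   0.         321.28822521]
 [  0.         367.19983443 196.09713709]
 [  0.           0.           1.        ]] -0.03523437857388694 [[ 0.00455022 -0.99970818 -0.02372456]
 [-0.99921312 -0.00361062 -0.03949821]
 [ 0.03940103  0.02388561 -0.99893795]] [0.01992198 0.59004358 1.05996055]
```

View pics/top0.png

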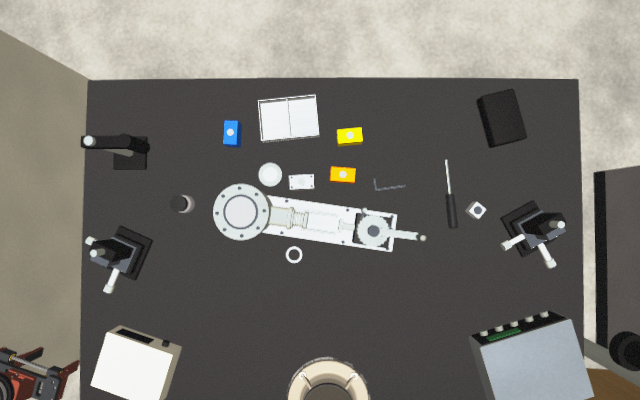

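View pics/scene0.png

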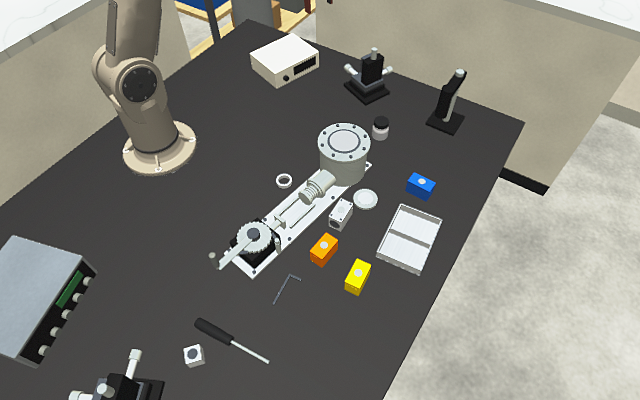

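Top view: rail runs from the gearbox with toothed wheel (375,230) to the chamber (241,211), with the lever grip at about (422,238). The candidates for the block are:
- plain grey box at (301,182)
- orange box at (343,174)
- yellow box at (349,136)
- blue box at (231,132)
- small cube at (477,211)

By the description it's the grey box at (301,182), which is at (340,213) in the scene view. I'll check that in a close crop.

```bash
cat > h.py <<'E'
import numpy as np, cv2
from plant import r
from scipy.spatial.transform import Rotation as Ro
def cam(s):
    if 'mount' in s:
        T=np.eye(4);o=s['obs'];T[:3,:3]=Ro.from_quat(o['ee_rot']).as_matrix();T[:3,3]=o['tcp_pos']
        T=T@np.array(s['mount']); return T[:3,:3].T, -T[:3,:3].T@T[:3,3]
    return np.array(s['R']),np.array(s['t'])
def snap(n):
    o=r.get_obs(); s=r.snapshot(n); s['obs']=o; return s
def ray(s,uv):
    R,t=cam(s); p=cv2.undistortPoints(np.array([[uv]],float),np.array(s['K']),np.array([s['k1'],0,0,0,0.]))[0,0]
    return -R.T@t, R.T@np.array([p[0],p[1],1])
def onz(s,uv,z):
    c,d=ray(s,uv); return c+d*(z-c[2])/d[2]
def proj(s,X):
    R,t=cam(s); return cv2.projectPoints(np.array(X,float).reshape(-1,3),cv2.Rodrigues(R)[0],t,np.array(s['K']),np.array([s['k1'],0,0,0,0.]))[0][:,0]
def crop(s,u0,v0,u1,v1,k,name):
    cv2.imwrite('pics/'+name,cv2.resize(s['frame'][v0:v1,u0:u1,::-1],None,fx=k,fy=k,interpolation=cv2.INTER_CUBIC))
E
python3 - <<'E'
from h import *
s=snap('top'); crop(s,205,155,435,265,3.4,'topcrop.png')
s=snap('scene'); crop(s,200,110,400,290,3.3,'scenecrop.png')
E
```

```text
(no output)
```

View pics/topcrop.png

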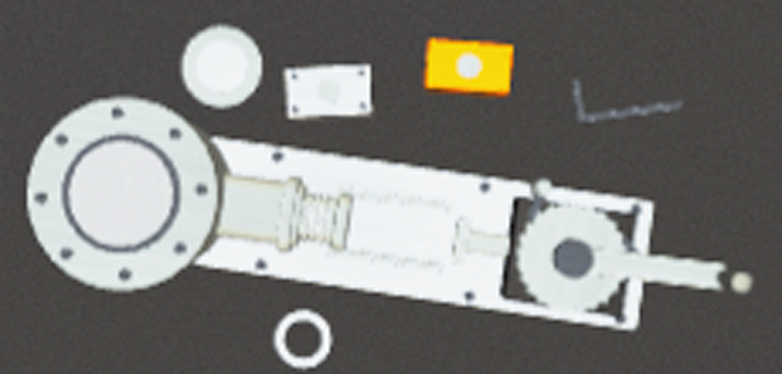

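View pics/scenecrop.png

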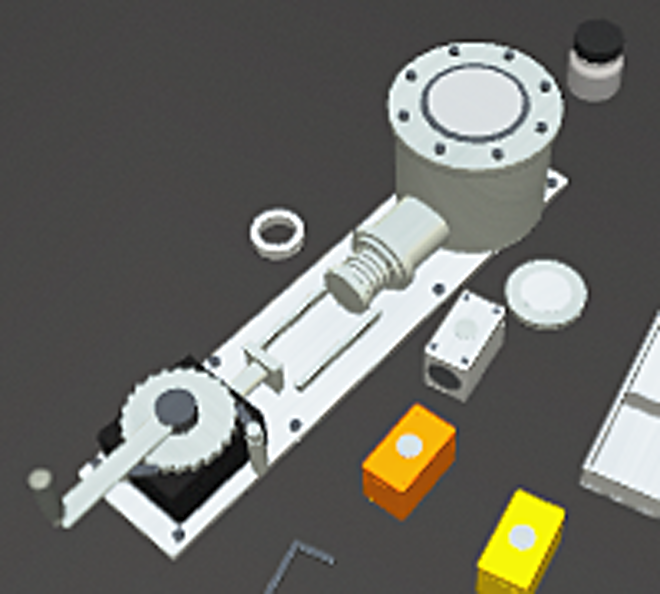

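The crop confirms the plain grey box with a dark bore on its end, at about (301,182). The lever isn't parked: its grip is at crop (740,281), which is top (422.6,237.6).

Run:
```python
from h import *
s=snap('top'); f=s['frame']; g=cv2.cvtColor(f,cv2.COLOR_RGB2GRAY)
F=lambda x,y:(x/3.4+205-.35,y/3.4+155-.35)
# chamber top disc via mask at high brightness: use bolt circle picks
bolts=[(118,113),(175,133),(201,189),(180,248),(125,275),(67,255),(41,198),(61,142)]
P=np.array([onz(s,F(*b),.132) for b in bolts]); ch=P.mean(0); print('chamber',ch,np.linalg.norm(P-ch,axis=1).round(4))
wh=onz(s,F(574,258),.075); gr=onz(s,F(740,281),.140); print('wheel',wh,'hub at .075; grip',gr,'arm',np.linalg.norm((gr-wh)[:2]),'dist ch-wh',np.linalg.norm((ch-wh)[:2]))
# base plate outline corners z=.01
c=[onz(s,F(*p),.01) for p in [(652,202),(637,330)]]; print('plate end',c,np.linalg.norm(c[0]-c[1]))
a=(ch-wh)[:2]; yaw=np.arctan2(a[1],a[0])-np.pi/2; print('yaw',yaw)
e=(c[1]-c[0])[:2]; print('yaw plate end',np.arctan2(-e[1],-e[0]))
Rm=Ro.from_euler('z',yaw).as_matrix(); mid=(ch+wh)/2-Rm@np.array([0,27.5e-3,0]); print('channel',mid)
v=(gr-wh)[:2]; print('q',(np.arctan2(v[1],v[0])-yaw+2.121))
# block
m=((g>120)*255).astype(np.uint8); m=m[165:200,285:316]
cs,_=cv2.findContours(m,cv2.RETR_EXTERNAL,cv2.CHAIN_APPROX_NONE); k=max(cs,key=cv2.contourArea)
b=cv2.boxPoints(cv2.minAreaRect(k))+[285,165]; Q=np.array([onz(s,p,.05) for p in b]); print('block',Q.mean(0),np.linalg.norm(Q-np.roll(Q,1,0),axis=1),Q.round(4).tolist())
```

```text
chamber [0.54371926 0.23061684 0.132     ] [0.0623 0.0625 0.0619 0.0616 0.062  0.0624 0.062  0.0615]
wheel [ 0.4938883  -0.12213338  0.075     ] hub at .075; grip [ 0.48070414 -0.23883101  0.14      ] arm 0.1174400248101354 dist ch-wh 0.3562524996043144
plate end [array([ 0.53852341, -0.19646171,  0.01      ]), array([ 0.42939177, -0.18346635,  0.01      ])] 0.10990266338492106
yaw -0.14033560017096147
yaw plate end -0.11852161759551201
channel [0.51495721 0.02701208 0.1035    ]
q 0.5780392169324029
block [0.63026844 0.07900207 0.05      ] [0.04279791 0.07174498 0.04272401 0.07161414] [[0.6491, 0.1164, 0.05], [0.6541, 0.0448, 0.05], [0.6114, 0.0417, 0.05], [0.6065, 0.1132, 0.05]]
```

```bash
cat >> h.py <<'E'
YAW=-.140; CH=np.array([.515,.027,0]); RR=Ro.from_euler('z',YAW).as_matrix()
def rail(x,y,z): return CH+RR@np.array([x,y,z])
def torail(X): return RR.T@(np.asarray(X)-CH)
def plan(X,ang=None):
    o=r.get_obs(); R=Ro.from_quat(o['ee_rot']).as_matrix(); d=R.T@(np.asarray(X)-o['tcp_pos'])*1e3
    out=[d.round(1).tolist()]
    a=np.arctan2(R[1,1],R[0,1])
    tl=[0,0,0]
    if ang is not None:
        da=(ang-a+np.pi/2)%np.pi-np.pi/2; out.append(round(-da,3))
        z=np.array([np.cos(a+da),np.sin(a+da),0]); G=np.column_stack([np.cross(z,[0,0,-1]),z,[0,0,-1]])
        tl=Ro.from_matrix(R.T@G).as_rotvec().round(3)
    print('t',round(float(o['clock']),2),'tcp',np.round(o['tcp_pos'],4),'y-ang',round(a,3),'shift',out,'rotvec',tl,'F',np.round(o['ft_force'],2),'w',round(o['gripper_width'],4))
E
python3 - <<'E'
from h import *
s=snap('top'); F=lambda x,y:(x/3.4+205-.35,y/3.4+155-.35)
for p in [(352,195),(345,248)]: print('collar',torail(onz(s,F(*p),.036)))
for p in [(456,222),(458,258)]: print('pusher',torail(onz(s,F(*p),.049)))
plan([.63,.079,.20],.07)
E
```

```text
collar [0.02375215 0.03559581 0.036     ]
collar [-0.02097632  0.03496003  0.036     ]
pusher [ 0.01425891 -0.05349266  0.049     ]
pusher [-0.01486125 -0.05934966  0.049     ]
t 0.3 tcp [0.1903 0.6474 0.2223] y-ang 1.285 shift [[-582.2, -421.4, 22.6], np.float64(1.215)] rotvec [-0.     0.     1.215] F [-0.08 -0.18  0.05] w 0.0881
```

Request:
move_arm(steps=[[1,-40,-29,0,0,0,0.12],[1,-80,-58,0,0,0,0.24],[1,-120,-87,0,0,0,0.36],[1,-160,-116,0,0,0,0.48],[1,-200,-145,0,0,0,0.6]])

```text
clock: 0.8
tcp_pos: [0.3423, 0.4504, 0.2229]
ee_rot: [0.431, 0.902, 0.0, -0.0]
ft_force: [0.1, 1.4, -0.8]
gripper_width: 0.088
gripper_force: 0.0
```

```bash
python3 -c "
from h import *
plan([.63,.079,.20],.07)"
```

```text
t 0.8 tcp [0.3423 0.4504 0.2229] y-ang 0.68 shift [[-469.7, -9.9, 22.7], np.float64(0.61)] rotvec [ 0.   -0.    0.61] F [ 0.06  1.38 -0.76] w 0.088
```

Request:
move_arm(steps=[[1,-47,-1,2,0,0,0.12],[1,-94,-2,4,0,0,0.24],[1,-141,-3,6,0,0,0.36],[1,-188,-4,8,0,0,0.48],[1,-235,-5,10,0,0,0.6]])

```text
clock: 1.3
tcp_pos: [0.487, 0.2654, 0.2129]
ee_rot: [0.678, 0.735, 0.0, -0.0]
ft_force: [0.7, -0.1, -0.5]
gripper_width: 0.0877
gripper_force: 0.0
```

```bash
python3 -c "
from h import *
plan([.63,.079,.20],.07)"
```

```text
t 1.3 tcp [0.487  0.2654 0.2129] y-ang 0.08 shift [[-197.3, 127.6, 12.8], np.float64(0.01)] rotvec [ 0.    -0.001  0.01 ] F [ 0.7  -0.07 -0.5 ] w 0.0877
```

Request:
move_arm(steps=[[1,-40,26,3,0,0,0.01],[1,-80,52,6,0,0,0.01],[1,-120,78,9,0,0,0.01],[1,-160,104,12,0,0,0.01],[1,-197,128,13,0,0,0.01]])

```text
clock: 1.8
tcp_pos: [0.6313, 0.0796, 0.1994]
ee_rot: [0.68, 0.733, -0.0, 0.0]
ft_force: [0.2, -0.1, -0.2]
gripper_width: 0.0882
gripper_force: 0.0
```

```bash
python3 -c "
from h import *
s=snap('wrist'); plan([.63,.079,.027],.07); print(s['K'],s['mount'],s['k1'])
cv2.imwrite('pics/w1.png',s['frame'][:,:,::-1])
g=cv2.cvtColor(s['frame'],cv2.COLOR_RGB2GRAY)
b=[[0.6491,.1164,.05],[.6541,.0448,.05],[.6114,.0417,.05],[.6065,.1132,.05]]; print(proj(s,b))
"
```

```text
t 1.85 tcp [0.6349 0.0711 0.1999] y-ang 0.066 shift [[9.1, -4.9, 172.8], np.float64(-0.004)] rotvec [ 0.003  0.005 -0.004] F [ 1.92 -5.5   1.61] w 0.0878
[[344.82462554   0.         316.51546302]
 [  0.         344.82462554 199.23998365]
 [  0.           0.           1.        ]] [[ 8.15007403e-05 -9.62445295e-01 -2.71475686e-01  7.42663348e-02]
 [ 9.99999773e-01  2.59937807e-04 -6.21327090e-04 -6.80545821e-04]
 [ 6.68560129e-04 -2.71475574e-01  9.62445098e-01 -1.62462661e-01]
 [ 0.00000000e+00  0.00000000e+00  0.00000000e+00  1.00000000e+00]] -0.055694130949517556
[[340.20868316 146.89229511]
 [338.45690548 222.030349  ]
 [293.77032465 221.92214065]
 [292.87431403 146.89813979]]
```

View pics/w1.png

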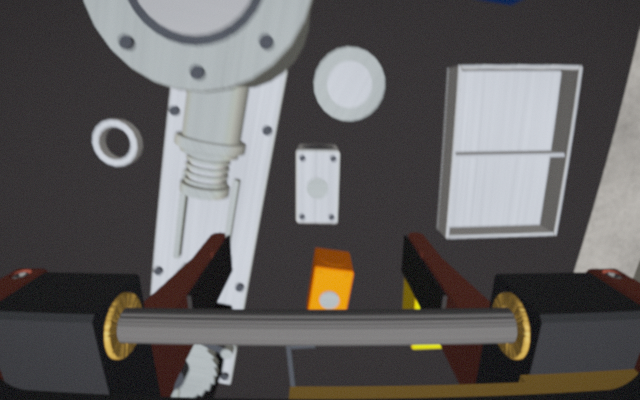

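The wrist view shows the grey block's top face at corners (296,151), (338,150), (339,223) and (297,222), with the orange box behind it at (332,275). The prediction from the top view fits.

```bash
python3 -c "
from h import *
o=r.get_obs(); s=snap('wrist'); g=cv2.cvtColor(s['frame'],cv2.COLOR_RGB2GRAY)[130:240,280:360]
m=((g>185)*255).astype(np.uint8); cs,_=cv2.findContours(m,cv2.RETR_EXTERNAL,cv2.CHAIN_APPROX_NONE); k=max(cs,key=cv2.contourArea)
b=cv2.boxPoints(cv2.minAreaRect(k))+[280,130]; Q=np.array([onz(s,p,.05) for p in b]); print(b.tolist(),Q.round(4).tolist(),Q.mean(0),np.linalg.norm(Q-np.roll(Q,1,0),axis=1))
P=np.array([onz(s,p,.05) for p in [(296,151),(338,150),(339,223),(297,222)]]); print(P.round(4).tolist(),P.mean(0))
plan([.63,.079,.027],.07)
"
```

```text
[[291.0, 139.0], [334.0, 139.0], [334.0, 211.0], [291.0, 211.0]] [[0.6088, 0.1111, 0.05], [0.6474, 0.1136, 0.05], [0.6528, 0.0459, 0.05], [0.612, 0.0432, 0.05]] [0.63024774 0.07844414 0.05      ] [0.0679397  0.03861391 0.06794544 0.04089502]
[[0.6139, 0.1006, 0.05], [0.6518, 0.104, 0.05], [0.6586, 0.0341, 0.05], [0.6182, 0.0325, 0.05]] [0.63561428 0.06779164 0.05      ]
t 1.9 tcp [0.6331 0.0738 0.1998] y-ang 0.066 shift [[6.1, -3.1, 172.8], np.float64(-0.004)] rotvec [ 0.002  0.004 -0.004] F [-0.34 -0.02  0.27] w 0.0879
```

Request:
move_arm(steps=[[1,0,0,30,0,0,0],[1,0,0,70,0,0,0],[1,0,0,110,0,0,0],[1,0,0,130,0,0,0],[1,0,0,130,0,0,0]])

```text
clock: 2.4
tcp_pos: [0.6275, 0.0822, 0.0664]
ee_rot: [0.68, 0.733, -0.002, -0.002]
ft_force: [-0.7, -0.5, 1.2]
gripper_width: 0.088
gripper_force: 0.0
```

```bash
python3 -c "
from h import *
plan([.630,.0785,.018],.075)"
```

```text
t 2.4 tcp [0.6275 0.0822 0.0664] y-ang 0.076 shift [[-3.8, 2.5, 48.4], np.float64(0.001)] rotvec [-0.006  0.001  0.001] F [-0.69 -0.51  1.17] w 0.088
```

Request:
move_arm(steps=[[1,-2,1,25,0,0,0],[1,-2,1,47,0,0,0],[1,-2,1,48,0,0,0],[1,-2,1,48,0,0,0],[1,-2,1,48,0,0,0]], grip_force=25)

```text
clock: 2.9
tcp_pos: [0.6328, 0.08, 0.0236]
ee_rot: [0.68, 0.733, 0.001, 0.001]
ft_force: [-0.1, -0.4, 0.5]
gripper_width: 0.0882
gripper_force: 0.0
```

Request:
move_arm(steps=[[-1,0,0,0,0,0,0],[-1,0,0,0,0,0,0],[-1,0,0,0,0,0,0],[-1,0,0,0,0,0,0],[-1,0,0,0,0,0,0]])

```text
clock: 3.4
tcp_pos: [0.6315, 0.0796, 0.0217]
ee_rot: [0.68, 0.733, -0.0, -0.0]
ft_force: [-0.1, 0.1, 0.6]
gripper_width: 0.0513
gripper_force: 0.0
```

```bash
python3 -c "
from h import *
plan([.630,.0785,.018],.075)"
```

```text
t 3.4 tcp [0.6315 0.0796 0.0217] y-ang 0.075 shift [[-1.0, -1.6, 3.7], np.float64(-0.0)] rotvec [-0. -0. -0.] F [-0.11  0.09  0.6 ] w 0.0513
```

Request:
move_arm(steps=[[-1,0,0,0,0,0,0],[-1,0,0,0,0,0,0],[-1,0,0,0,0,0,0],[-1,0,0,-15,0,0,0],[-1,0,0,-30,0,0,0]])

```text
clock: 3.9
tcp_pos: [0.6309, 0.0795, 0.0521]
ee_rot: [0.68, 0.733, -0.001, -0.0]
ft_force: [1.0, -0.9, -3.4]
gripper_width: 0.0401
gripper_force: 24.9
```

Request:
move_arm(steps=[[-1,0,0,-25,0,0,0],[-1,0,0,-40,0,0,0],[-1,0,0,-40,0,0,0],[-1,0,0,-40,0,0,0],[-1,0,0,-40,0,0,0]])

```text
clock: 4.4
tcp_pos: [0.6306, 0.0797, 0.0907]
ee_rot: [0.68, 0.733, -0.001, -0.001]
ft_force: [-0.7, 0.1, -3.4]
gripper_width: 0.0399
gripper_force: 24.9
```

```bash
python3 -c "
from h import *
s=snap('wrist'); cv2.imwrite('pics/w2.png',s['frame'][:,:,::-1])
plan(rail(0,-.010,.085),YAW)"
```

```text
t 4.45 tcp [0.6306 0.0797 0.0905] y-ang 0.075 shift [[-53.6, -121.3, 5.8], np.float64(0.215)] rotvec [-0.002  0.     0.215] F [ 0.48 -0.05 -3.97] w 0.04
```

View pics/w2.png

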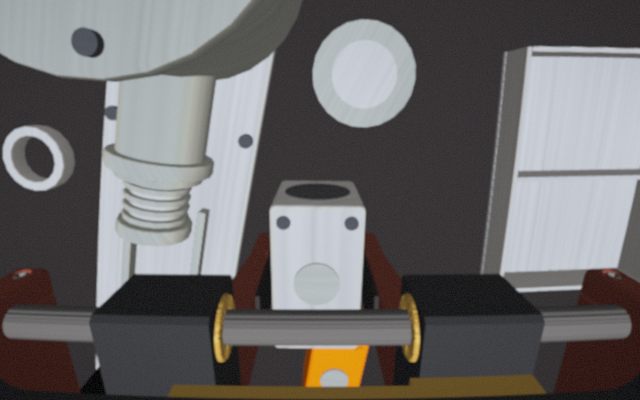

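The block is in the fingers with its far top edge from (270,207) to (366,207), and the bore faces the chamber. The collar's face is at about (153,235).

```bash
python3 -c "
from h import *
s=snap('wrist'); R=Ro.from_quat(s['obs']['ee_rot']).as_matrix()
for p in [(270,207),(366,207)]: print('block edge in tool',R.T@(onz(s,p,.119)-s['obs']['tcp_pos']))
for p in [(117,222),(190,228)]: print('collar',torail(onz(s,p,.036)))
print('guide outer?',[torail(onz(s,p,.022)).round(4) for p in [(202,208),(208,208)]])
"
```

```text
block edge in tool [ 0.03318642 -0.01968966 -0.02846847]
block edge in tool [ 0.03322211  0.01934883 -0.02854986]
collar [-0.02586238  0.03598301  0.036     ]
collar [0.02420231 0.04278102 0.036     ]
guide outer? [array([0.0266, 0.0534, 0.022 ]), array([0.0308, 0.0543, 0.022 ])]
```

Request:
move_arm(steps=[[-1,-13,-30,0,0,0,0.05],[-1,-27,-60,0,0,0,0.11],[-1,-40,-90,0,0,0,0.16],[-1,-54,-121,0,0,0,0.215],[-1,-54,-121,0,0,0,0.215]])

```text
clock: 5.0
tcp_pos: [0.5095, 0.0138, 0.0906]
ee_rot: [0.757, 0.654, -0.003, -0.002]
ft_force: [-0.4, 0.3, -4.1]
gripper_width: 0.04
gripper_force: 24.9
```

Request:
move_arm(steps=[[-1,0,0,0,0,0,0],[-1,0,0,0,0,0,0],[-1,0,0,0,0,0,0]])

```text
clock: 5.3
tcp_pos: [0.516, 0.0174, 0.0916]
ee_rot: [0.754, 0.656, 0.0, 0.0]
ft_force: [0.9, 0.4, -4.0]
gripper_width: 0.0403
gripper_force: 24.9
```

```bash
python3 -c "
from h import *
s=snap('wrist'); cv2.imwrite('pics/w3.png',s['frame'][:,:,::-1])
plan(rail(0,-.010,.033),YAW); print(torail(s['obs']['tcp_pos']))"
```

```text
t 5.35 tcp [0.5158 0.0172 0.0916] y-ang -0.139 shift [[-0.4, -2.2, 58.6], np.float64(0.001)] rotvec [0.001 0.    0.001] F [ 0.12  0.25 -2.71] w 0.0399
[ 0.00232067 -0.00940925  0.09162659]
```

View pics/w3.png

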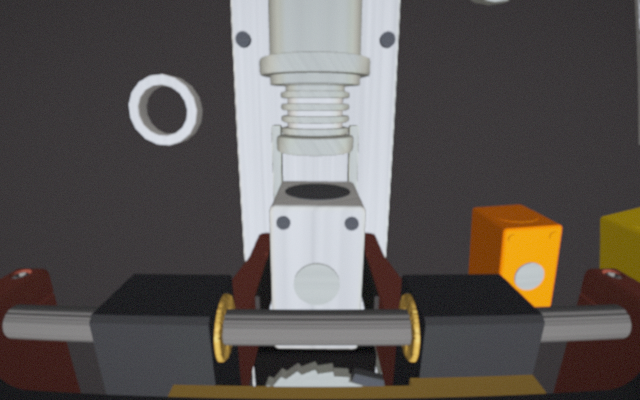

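Block hangs over the channel: its top front edge is at (271–364, 208), the collar at (277–355, 145), the guide bars at x≈278 and x≈354, and the plate edges at x≈238 and x≈393.

```bash
python3 -c "
from h import *
s=snap('wrist')
g=cv2.cvtColor(s['frame'],cv2.COLOR_RGB2GRAY).astype(int)
print(g[165,225:290].tolist()); print(g[165,345:405].tolist())
for n,p,z in [('plateL',(241,165),.01),('plateR',(392.5,165),.01),('guideL',(272,130),.022),('guideR',(358,130),.022),('colL',(277,142),.036),('colR',(355,142),.036),('colface',(316,153),.03)]: print(n,torail(onz(s,p,z)).round(4))
print(torail(s['obs']['tcp_pos']))
"
```

```text
[59, 57, 57, 58, 60, 58, 60, 58, 62, 57, 60, 55, 69, 137, 191, 214, 218, 216, 215, 215, 217, 218, 219, 219, 217, 219, 217, 217, 216, 215, 215, 214, 214, 216, 215, 215, 211, 211, 214, 219, 217, 217, 216, 217, 216, 215, 214, 212, 206, 200, 197, 200, 201, 201, 201, 190, 161, 159, 196, 212, 215, 214, 212, 213, 213]
[209, 204, 181, 151, 164, 191, 198, 201, 200, 200, 202, 202, 207, 210, 209, 210, 209, 212, 212, 214, 214, 214, 214, 214, 216, 215, 218, 216, 216, 215, 213, 214, 213, 214, 217, 217, 218, 218, 218, 215, 215, 214, 212, 211, 213, 211, 189, 134, 75, 59, 60, 60, 61, 60, 61, 60, 57, 55, 59, 61]
plateL [-0.0529  0.0212  0.01  ]
plateR [0.0558 0.0213 0.01  ]
guideL [-0.0283  0.0468  0.022 ]
guideR [0.0288 0.0469 0.022 ]
colL [-0.0236  0.0404  0.036 ]
colR [0.0255 0.0405 0.036 ]
colface [0.001  0.0326 0.03  ]
[ 0.00212789 -0.00954841  0.09156444]
```

Request:
move_arm(steps=[[-1,0,-1.6,10,0,0,0],[-1,0,-1.6,25,0,0,0],[-1,0,-1.6,36,0,0,0],[-1,0,-1.6,40,0,0,0],[-1,0,-1.6,40,0,0,0]])

```text
clock: 5.9
tcp_pos: [0.5128, 0.0168, 0.0508]
ee_rot: [0.755, 0.656, -0.001, -0.0]
ft_force: [-0.1, 0.5, -3.1]
gripper_width: 0.04
gripper_force: 24.9
```

```bash
python3 -c "
from h import *
plan(rail(0.0005,-.010,.0317),YAW); print(torail(r.get_obs()['tcp_pos']))"
```

```text
t 5.9 tcp [0.5128 0.0168 0.0508] y-ang -0.14 shift [[0.4, 1.3, 19.1], np.float64(-0.0)] rotvec [-0.001  0.001 -0.   ] F [-0.08  0.5  -3.12] w 0.04
[-0.00077279 -0.010396    0.0508407 ]
```

Request:
move_arm(steps=[[-1,0,0.6,4,0,0,0],[-1,0,0.6,8,0,0,0],[-1,0,0.6,12,0,0,0],[-1,0,0.6,15,0,0,0],[-1,0,0.6,16,0,0,0]])

```text
clock: 6.4
tcp_pos: [0.5137, 0.0168, 0.0353]
ee_rot: [0.755, 0.656, -0.0, -0.0]
ft_force: [0.3, -0.2, -3.5]
gripper_width: 0.0399
gripper_force: 24.9
```

Request:
move_arm(steps=[[-1,0,0,1,0,0,0],[-1,0,0,2,0,0,0],[-1,0,0,3,0,0,0],[-1,0,0,3.5,0,0,0]])

```text
clock: 6.8
tcp_pos: [0.514, 0.0169, 0.0321]
ee_rot: [0.755, 0.656, 0.0, 0.0]
ft_force: [-0.1, 0.4, -3.6]
gripper_width: 0.0399
gripper_force: 24.9
```

```bash
python3 -c "
from h import *
plan(rail(0.0005,-.010,.0317),YAW); print(torail(r.get_obs()['tcp_pos']))"
```

```text
t 6.8 tcp [0.514  0.0169 0.0321] y-ang -0.14 shift [[0.2, 0.1, 0.4], np.float64(-0.0)] rotvec [ 0. -0. -0.] F [-0.11  0.36 -3.65] w 0.0399
[ 0.00037095 -0.01015285  0.03212476]
```

Request:
move_arm(steps=[[-1,0,0,0.7,0,0,0],[-1,0,0,0.7,0,0,0],[0.3,0,0,0.7,0,0,0],[0.3,0,0,0.7,0,0,0],[0.3,0,0,0.7,0,0,0]])

```text
clock: 7.3
tcp_pos: [0.5142, 0.0169, 0.0317]
ee_rot: [0.755, 0.656, 0.0, 0.0]
ft_force: [0.7, 0.1, -1.1]
gripper_width: 0.0568
gripper_force: 0.0
```

Request:
move_arm(steps=[[0.5,0,0,0,0,0,0],[0.5,0,0,-20,0,0,0],[0.5,0,0,-50,0,0,0],[0.5,0,0,-90,0,0,0],[0.5,0,0,-120,0,0,0]])

```text
clock: 7.8
tcp_pos: [0.5142, 0.0166, 0.1533]
ee_rot: [0.755, 0.656, 0.0, 0.0]
ft_force: [0.5, 0.7, -0.3]
gripper_width: 0.0659
gripper_force: 0.0
```

```bash
python3 -c "
from h import *
s=snap('wrist'); cv2.imwrite('pics/w4.png',s['frame'][:,:,::-1])
W=np.array([.494,-.122,0]); a=.578-2.121+YAW; G=W+.12*np.array([np.cos(a),np.sin(a),0]); print(G,a)
plan(G+[0,0,.16],a+np.pi/2+YAW*0); print(torail(s['obs']['tcp_pos']))"
```

```text
[ 0.48056379 -0.24124541  0.        ] -1.6830000000000003
t 7.85 tcp [0.5169 0.0166 0.1573] y-ang -0.141 shift [[-260.4, 0.3, -3.4], np.float64(-0.029)] rotvec [ 0.007 -0.003 -0.029] F [ 1.23 -1.41  2.26] w 0.0658
[ 0.00065974 -0.01035939  0.15334689]
```

View pics/w4.png

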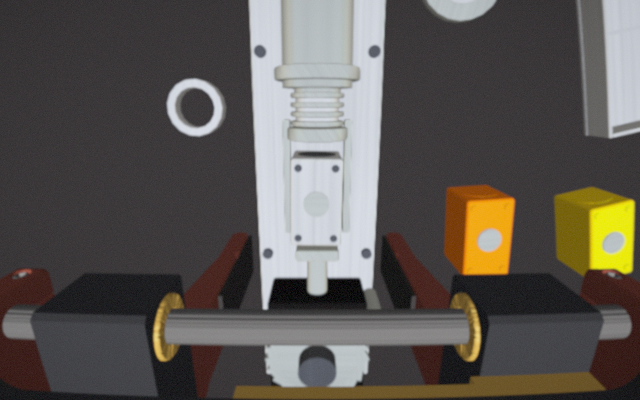

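The block lies between the guide bars at (316,202), with the pusher behind it at (316,253) and the collar ahead at (317,130). Next is the lever.

Request:
move_arm(steps=[[0.5,-45,0,-3,0,0,0],[0.5,-90,0,-3,0,0,0],[0.5,-135,0,-3,0,0,0],[0.5,-180,0,-3,0,0,0],[0.5,-220,0,-3,0,0,0]])

```text
clock: 8.35
tcp_pos: [0.4825, -0.2031, 0.1545]
ee_rot: [0.755, 0.656, 0.0, 0.0]
ft_force: [0.5, -0.3, 0.5]
gripper_width: 0.0665
gripper_force: 0.0
```

Request:
move_arm(steps=[[0.5,-30,0,0,0,0,0],[0.5,-40,0,0,0,0,0],[0.5,-40,0,0,0,0,0],[0.5,-40,0,0,0,0,0],[0.5,-40,0,0,0,0,0]])

```text
clock: 8.85
tcp_pos: [0.4782, -0.2385, 0.1542]
ee_rot: [0.754, 0.657, 0.0, -0.0]
ft_force: [-0.3, -0.1, -0.2]
gripper_width: 0.066
gripper_force: 0.0
```

```bash
python3 -c "
from h import *
s=snap('scene'); crop(s,170,180,330,310,4,'s2.png'); print(proj(s,[r.get_obs()['tcp_pos']]))
plan([.4806,-.2410,.100],YAW)
print(torail(r.get_obs()['tcp_pos']))"
```

```text
[[209.72867424 249.87271016]]
t 8.9 tcp [ 0.4782 -0.2386  0.1543] y-ang -0.137 shift [[-2.1, 2.7, 54.3], np.float64(0.003)] rotvec [-0.    -0.001  0.003] F [-0.06  0.48  0.31] w 0.0658
[ 0.00064443 -0.26816156  0.15425269]
```

View pics/s2.png

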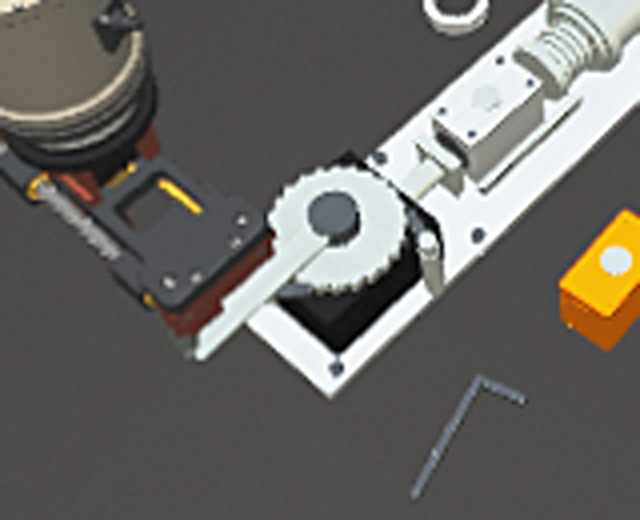

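The block sits in the channel and the gripper is above the lever end, so I'll lower it around the grip.

Request:
move_arm(steps=[[0.5,-2,3,15,0,0,0],[0.5,-2,3,30,0,0,0],[0.5,-2,3,45,0,0,0],[0.5,-2,3,53,0,0,0],[-0.2,-2,3,53,0,0,0]], grip_force=30)

```text
clock: 9.4
tcp_pos: [0.4794, -0.2425, 0.0998]
ee_rot: [0.755, 0.656, -0.001, -0.001]
ft_force: [0.1, -0.2, 0.4]
gripper_width: 0.061
gripper_force: 0.0
```

Request:
move_arm(steps=[[-0.52,0,0,0,0,0,0],[-0.52,0,0,0,0,0,0],[-0.52,0,0,0,0,0,0],[-0.52,0,0,0,0,0,0],[-0.52,0,0,0,0,0,0]])

```text
clock: 9.9
tcp_pos: [0.4805, -0.243, 0.1017]
ee_rot: [0.755, 0.656, 0.0, 0.0]
ft_force: [0.5, -1.1, 0.0]
gripper_width: 0.0228
gripper_force: 0.0
```

```bash
cat >> h.py <<'E'
def lev(qs=()):
    o=r.get_obs(); p=torail(o['tcp_pos']); v=p[:2]-[0,-.15]; a=np.arctan2(v[1],v[0]); F=RR.T@o['ft_force']
    print('t',round(float(o['clock']),2),'q',round(a+2.121,3),'rad',round(np.hypot(*v),4),'z',round(p[2],4),'Ftan on tool',round(-F[0]*np.sin(a)+F[1]*np.cos(a),2),'Frad',round(F[0]*np.cos(a)+F[1]*np.sin(a),2),'Fz',round(F[2],2),'w',round(o['gripper_width'],4))
    for q in qs:
        t=np.array([.12*np.sin(q-2.121)-v[1],.12*np.cos(q-2.121)-v[0]])*1e3; print('q',q,'shift x,y',t.round(1))
E
python3 -c "
from h import *
lev([.44,.3,.15,0,-.02])"
```

```text
t 9.9 q 0.579 rad 0.1222 z 0.1017 Ftan on tool 0.66 Frad 1.05 Fz 0.03 w 0.0228
q 0.44 shift x,y [  2.9 -16.7]
q 0.3 shift x,y [  5.9 -33.2]
q 0.15 shift x,y [ 11.7 -50.3]
q 0 shift x,y [ 19.9 -66.2]
q -0.02 shift x,y [ 21.2 -68.3]
```

Request:
move_arm(steps=[[-0.52,2,-14,0,0,0,0],[-0.52,5,-28,0,0,0,0],[-0.52,9,-42,0,0,0,0],[-0.52,14,-55,0,0,0,0],[-0.52,19,-65,0,0,0,0]])

```text
clock: 10.4
tcp_pos: [0.4181, -0.215, 0.1017]
ee_rot: [0.755, 0.656, 0.0, 0.0]
ft_force: [-0.2, 0.1, -0.3]
gripper_width: 0.0214
gripper_force: 0.1
```

```bash
python3 -c "
from h import *
lev([0,-.03,.2,.4,.6,.8,.95,1.1])"
```

```text
t 10.4 q 0.008 rad 0.1205 z 0.1017 Ftan on tool -0.24 Frad 0.01 Fz -0.3 w 0.0214
q 0 shift x,y [ 0.9 -0.6]
q -0.03 shift x,y [ 2.8 -3.6]
q 0.2 shift x,y [-9.5 21. ]
q 0.4 shift x,y [-15.4  44.2]
q 0.6 shift x,y [-16.7  68.1]
q 0.8 shift x,y [-13.1  91.8]
q 0.95 shift x,y [ -7.3 108.9]
q 1.1 shift x,y [  0.9 124.9]
```

Request:
move_arm(steps=[[-0.52,-10,22,0,0,0,0],[-0.52,-16,47,0,0,0,0],[-0.52,-16,74,0,0,0,0],[-0.52,-11,98,0,0,0,0],[-0.52,-2,119,0,0,0,0]])

```text
clock: 10.9
tcp_pos: [0.5361, -0.2347, 0.1013]
ee_rot: [0.755, 0.655, -0.001, -0.0]
ft_force: [-1.9, -0.7, 0.4]
gripper_width: 0.0213
gripper_force: 1.0
```

```bash
python3 -c "
from h import *
lev([1.1])"
```

```text
t 10.9 q 1.046 rad 0.1207 z 0.1013 Ftan on tool -1.99 Frad 0.04 Fz 0.44 w 0.0213
q 1.1 shift x,y [3.9 5.3]
```

Request:
move_arm(steps=[[-0.52,0,2,0,0,0,0],[-0.52,1,4,0,0,0,0],[-0.52,1,4,0,0,0,0]])

```text
clock: 11.2
tcp_pos: [0.5393, -0.2334, 0.1014]
ee_rot: [0.755, 0.656, -0.0, -0.0]
ft_force: [-0.2, 1.0, -0.5]
gripper_width: 0.0208
gripper_force: 0.0
```

```bash
python3 -c "
from h import *
s=snap('scene'); crop(s,170,150,370,290,4,'s3.png')
lev([1.1,.9,.7,.5,.3,.15,0,-.02])"
```

```text
t 11.25 q 1.073 rad 0.1207 z 0.1015 Ftan on tool -0.27 Frad 0.49 Fz -0.58 w 0.0213
q 1.1 shift x,y [2.3 2.4]
q 0.9 shift x,y [ -8.1 -19.1]
q 0.7 shift x,y [-14.1 -42.4]
q 0.5 shift x,y [-15.3 -66.3]
q 0.3 shift x,y [-11.7 -90. ]
q 0.15 shift x,y [  -5.9 -107. ]
q 0 shift x,y [   2.3 -123. ]
q -0.02 shift x,y [   3.6 -125. ]
```

View pics/s3.png

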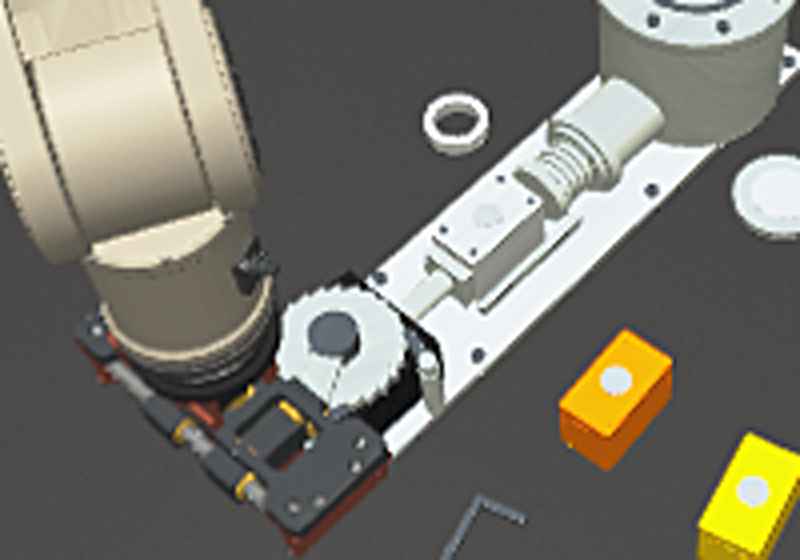

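The lever moved and the pusher is now at the block. I'll keep swinging.

Request:
move_arm(steps=[[-0.52,-9,-21,0,0,0,0],[-0.52,-15,-47,0,0,0,0],[-0.52,-15,-74,0,0,0,0],[-0.52,-9,-100,0,0,0,0],[-0.52,2,-123,0,0,0,0]])

```text
clock: 11.75
tcp_pos: [0.4167, -0.215, 0.1018]
ee_rot: [0.756, 0.655, 0.0, 0.0]
ft_force: [1.1, -1.1, 0.3]
gripper_width: 0.0212
gripper_force: 0.3
```

```bash
python3 -c "
from h import *
lev([0,.4,1.08])"
```

```text
t 11.75 q -0.002 rad 0.1213 z 0.1018 Ftan on tool 1.61 Frad 0.15 Fz 0.29 w 0.0212
q 0 shift x,y [1.  0.8]
q 0.4 shift x,y [-15.3  45.6]
q 1.08 shift x,y [ -0.2 124.2]
```

Request:
move_arm(steps=[[-0.52,-10,22,0,0,0,0],[-0.52,-15,42,0,0,0,0],[-0.52,-17,62,0,0,0,0]])

```text
clock: 12.05
tcp_pos: [0.4758, -0.2409, 0.1016]
ee_rot: [0.756, 0.655, -0.001, -0.001]
ft_force: [-2.9, -1.8, 0.1]
gripper_width: 0.0211
gripper_force: 0.9
```

```bash
python3 -c "
from h import *
lev([.7,.8,.9,1.0,1.09])"
```

```text
t 12.05 q 0.539 rad 0.1208 z 0.1016 Ftan on tool -2.64 Frad 2.19 Fz 0.12 w 0.0211
q 0.7 shift x,y [ 2.1 19.3]
q 0.8 shift x,y [ 4.5 31.1]
q 0.9 shift x,y [ 8.  42.5]
q 1.0 shift x,y [12.7 53.6]
q 1.09 shift x,y [17.8 63.1]
```

Request:
move_arm(steps=[[-0.52,1,12,0,0,0,0],[-0.52,4,27,0,0,0,0],[-0.52,7,40,0,0,0,0],[-0.52,11,51,0,0,0,0],[-0.52,17,61,0,0,0,0]])

```text
clock: 12.55
tcp_pos: [0.5409, -0.2312, 0.1014]
ee_rot: [0.755, 0.656, -0.0, -0.0]
ft_force: [-1.0, -0.9, -0.1]
gripper_width: 0.021
gripper_force: 0.6
```

```bash
python3 -c "
from h import *
lev([1.1,0])"
```

```text
t 12.55 q 1.093 rad 0.1192 z 0.1014 Ftan on tool -1.24 Frad 0.4 Fz -0.07 w 0.021
q 1.1 shift x,y [-0.2  1.1]
q 0 shift x,y [  -0.2 -124.4]
```

Request:
move_arm(steps=[[-0.52,-9,-21,0,0,0,0],[-0.52,-15,-47,0,0,0,0],[-0.52,-15,-74,0,0,0,0],[-0.52,-9,-100,0,0,0,0],[-0.52,2,-123,0,0,0,0]])

```text
clock: 13.05
tcp_pos: [0.419, -0.2122, 0.1018]
ee_rot: [0.755, 0.655, 0.001, 0.001]
ft_force: [0.8, -0.4, 0.2]
gripper_width: 0.0207
gripper_force: 0.1
```

```bash
python3 -c "
from h import *
lev([0,.1,.2,.3,.4,.5])"
```

```text
t 13.05 q -0.001 rad 0.1177 z 0.1018 Ftan on tool 0.9 Frad -0.18 Fz 0.21 w 0.0207
q 0 shift x,y [-2.  -1.1]
q 0.1 shift x,y [-7.8  9.5]
q 0.2 shift x,y [-12.4  20.5]
q 0.3 shift x,y [-16.  32.]
q 0.4 shift x,y [-18.4  43.7]
q 0.5 shift x,y [-19.6  55.7]
```

Request:
move_arm(steps=[[-0.52,-6,7,0,0,0,0],[-0.52,-11,16,0,0,0,0],[-0.52,-15,27,0,0,0,0],[-0.52,-17,37,0,0,0,0],[-0.52,-19,46,0,0,0,0]])

```text
clock: 13.55
tcp_pos: [0.4626, -0.2391, 0.1012]
ee_rot: [0.755, 0.656, -0.001, -0.0]
ft_force: [-6.3, -2.4, 4.6]
gripper_width: 0.0214
gripper_force: 2.9
```

```bash
python3 -c "
from h import *
lev([.5,.6,.65,.7])"
```

```text
t 13.55 q 0.428 rad 0.1217 z 0.1012 Ftan on tool -5.43 Frad 3.93 Fz 4.61 w 0.0214
q 0.5 shift x,y [1.  8.8]
q 0.6 shift x,y [ 1.  20.8]
q 0.65 shift x,y [ 1.4 26.7]
q 0.7 shift x,y [ 2.2 32.7]
```

Request:
move_arm(steps=[[-0.52,0,6,0,0,0,0],[-0.52,-1,12,0,0,0,0],[-0.52,-1,18,0,0,0,0],[-0.52,-1,24,0,0,0,0]])

```text
clock: 13.95
tcp_pos: [0.4851, -0.244, 0.101]
ee_rot: [0.755, 0.655, -0.002, -0.0]
ft_force: [-8.4, -4.1, 2.6]
gripper_width: 0.0212
gripper_force: 3.7
```

```bash
python3 -c "
from h import *
lev([.7,.75,.8,.85,.9,1,1.09])"
```

```text
t 13.95 q 0.617 rad 0.1227 z 0.101 Ftan on tool -8.05 Frad 4.68 Fz 2.58 w 0.0212
q 0.7 shift x,y [3.8 9.7]
q 0.75 shift x,y [ 4.9 15.6]
q 0.8 shift x,y [ 6.2 21.4]
q 0.85 shift x,y [ 7.8 27.2]
q 0.9 shift x,y [ 9.7 32.9]
q 1 shift x,y [14.4 43.9]
q 1.09 shift x,y [19.5 53.4]
```

Request:
move_arm(steps=[[-0.52,0,0,0,0,0,0],[-0.52,0,0,0,0,0,0],[-0.52,0,0,0,0,0,0]])

```text
clock: 14.25
tcp_pos: [0.4856, -0.2437, 0.101]
ee_rot: [0.755, 0.655, -0.001, 0.0]
ft_force: [-5.1, -3.0, 2.1]
gripper_width: 0.0213
gripper_force: 2.4
```

```bash
python3 -c "
from h import *
lev([.7])"
```

```text
t 14.25 q 0.621 rad 0.1224 z 0.101 Ftan on tool -4.84 Frad 3.33 Fz 2.07 w 0.0213
q 0.7 shift x,y [3.5 9.3]
```

Request:
move_arm(steps=[[-0.52,0,1,0,0,0,0],[-0.52,0,2,0,0,0,0],[-0.52,0,3,0,0,0,0]])

```text
clock: 14.55
tcp_pos: [0.4877, -0.244, 0.1009]
ee_rot: [0.755, 0.655, -0.002, -0.001]
ft_force: [-8.4, -2.1, 2.7]
gripper_width: 0.0218
gripper_force: 3.7
```

```bash
python3 -c "
from h import *
lev([.7])"
```

```text
t 14.55 q 0.638 rad 0.1227 z 0.1009 Ftan on tool -8.23 Frad 2.57 Fz 2.74 w 0.0218
q 0.7 shift x,y [3.5 7.1]
```

Request:
move_arm(steps=[[-0.52,4,-16,0,0,0,0],[-0.52,6,-32,0,0,0,0],[-0.52,10,-47,0,0,0,0],[-0.52,15,-62,0,0,0,0],[-0.52,22,-76,0,0,0,0]])

```text
clock: 15.05
tcp_pos: [0.4186, -0.2108, 0.1018]
ee_rot: [0.755, 0.656, 0.0, 0.002]
ft_force: [0.3, -0.1, -0.7]
gripper_width: 0.0214
gripper_force: 0.0
```

```bash
python3 -c "
from h import *
lev([-.03,0,.05,.1,.15,.2,.3])"
```

```text
t 15.05 q -0.012 rad 0.1169 z 0.1018 Ftan on tool 0.26 Frad -0.1 Fz -0.75 w 0.0214
q -0.03 shift x,y [-1.4 -3.5]
q 0 shift x,y [-3.4 -0.5]
q 0.05 shift x,y [-6.4  4.7]
q 0.1 shift x,y [-9.1 10.1]
q 0.15 shift x,y [-11.6  15.5]
q 0.2 shift x,y [-13.8  21.1]
q 0.3 shift x,y [-17.3  32.6]
```

Request:
move_arm(steps=[[-0.52,-5,1,0,0,0,0],[-0.52,-7,5,0,0,0,0],[-0.52,-9,9,0,0,0,0],[-0.52,-10,13,0,0,0,0]])

```text
clock: 15.45
tcp_pos: [0.4266, -0.2225, 0.1011]
ee_rot: [0.755, 0.655, -0.001, -0.002]
ft_force: [-8.8, -2.1, 7.3]
gripper_width: 0.021
gripper_force: 4.9
```

```bash
python3 -c "
from h import *
lev([.15,.2,.25])"
```

```text
t 15.45 q 0.101 rad 0.1215 z 0.1011 Ftan on tool -6.11 Frad 6.67 Fz 7.27 w 0.021
q 0.15 shift x,y [-1.1  6. ]
q 0.2 shift x,y [-3.3 11.6]
q 0.25 shift x,y [-5.2 17.3]
```

Request:
move_arm(steps=[[-0.52,-1,3,0,0,0,0],[-0.52,-2,6,0,0,0,0]])

```text
clock: 15.65
tcp_pos: [0.4311, -0.226, 0.1009]
ee_rot: [0.755, 0.655, -0.002, -0.002]
ft_force: [-11.9, -2.7, 7.9]
gripper_width: 0.0214
gripper_force: 5.5
```

```bash
python3 -c "
from h import *
lev([.2,.25,.3,.35])"
```

```text
t 15.65 q 0.148 rad 0.122 z 0.1009 Ftan on tool -8.84 Frad 8.46 Fz 7.91 w 0.0214
q 0.2 shift x,y [-0.5  6.6]
q 0.25 shift x,y [-2.4 12.3]
q 0.3 shift x,y [-4.  18.1]
q 0.35 shift x,y [-5.4 23.9]
```

Request:
move_arm(steps=[[-0.52,-1,3,0,0,0,0],[-0.52,-2,6,0,0,0,0]])

```text
clock: 15.85
tcp_pos: [0.4361, -0.2294, 0.1009]
ee_rot: [0.756, 0.655, -0.002, -0.002]
ft_force: [-12.0, -3.8, 8.6]
gripper_width: 0.0211
gripper_force: 5.9
```

```bash
python3 -c "
from h import *
lev([.25,.3,.35])"
```

```text
t 15.85 q 0.197 rad 0.1225 z 0.1009 Ftan on tool -8.78 Frad 9.04 Fz 8.64 w 0.0211
q 0.25 shift x,y [0.3 6.9]
q 0.3 shift x,y [-1.4 12.6]
q 0.35 shift x,y [-2.7 18.5]
```

Request:
move_arm(steps=[[-0.52,0,0,0,0,0,0],[-0.52,0,0,0,0,0,0],[-0.52,0,0,0,0,0,0]])

```text
clock: 16.15
tcp_pos: [0.4364, -0.2295, 0.1009]
ee_rot: [0.756, 0.655, -0.002, -0.001]
ft_force: [-11.0, -4.4, 5.4]
gripper_width: 0.0216
gripper_force: 5.0
```

```bash
python3 -c "
from h import *
lev([-.03,0,.05,.1])"
```

```text
t 16.15 q 0.2 rad 0.1224 z 0.1009 Ftan on tool -7.62 Frad 9.02 Fz 5.41 w 0.0216
q -0.03 shift x,y [ 14.6 -23.8]
q 0 shift x,y [ 12.7 -20.7]
q 0.05 shift x,y [  9.7 -15.5]
q 0.1 shift x,y [  6.9 -10.2]
```

Re-engaging takes a push of about 8–8.8 N moving and 7.6 N held, so the held clamp is about 80–90 N, which is the target. Now I'll park the lever.

Request:
move_arm(steps=[[-0.52,5,-8,0,0,0,0],[-0.52,10,-16,0,0,0,0],[-0.52,14,-22,0,0,0,0],[-0.52,14,-23,0,0,0,0],[-0.52,14,-23,0,0,0,0]])

```text
clock: 16.65
tcp_pos: [0.4195, -0.2102, 0.1017]
ee_rot: [0.755, 0.656, 0.0, 0.001]
ft_force: [-0.2, 0.3, 0.4]
gripper_width: 0.0209
gripper_force: 0.0
```

```bash
python3 -c "
from h import *
lev([-.03])"
```

```text
t 16.65 q -0.009 rad 0.1158 z 0.1017 Ftan on tool -0.4 Frad -0.09 Fz 0.38 w 0.0209
q -0.03 shift x,y [-2.1 -4.4]
```

Request:
move_arm(steps=[[-0.52,-1,-2,0,0,0,0],[-0.52,-2,-4,0,0,0,0],[-0.52,-2,-5,0,0,0,0],[-0.52,-2,-5,0,0,0,0]])

```text
clock: 17.05
tcp_pos: [0.4162, -0.2116, 0.102]
ee_rot: [0.754, 0.656, 0.001, 0.002]
ft_force: [6.8, -0.3, -6.5]
gripper_width: 0.0213
gripper_force: 3.7
```

```bash
python3 -c "
from h import *
lev([-.03])"
```

```text
t 17.05 q -0.023 rad 0.119 z 0.102 Ftan on tool 5.36 Frad -4.23 Fz -6.45 w 0.0213
q -0.03 shift x,y [-0.3 -1.2]
```

The lever is against its stop. I'll back off, open and lift.

Request:
move_arm(steps=[[-0.52,1,3,0,0,0,0],[0.2,1,3,0,0,0,0],[0.2,1,3,0,0,0,0],[0.2,1,3,0,0,0,0],[0.2,1,3,0,0,0,0]])

```text
clock: 17.55
tcp_pos: [0.4159, -0.2108, 0.1014]
ee_rot: [0.755, 0.656, -0.0, -0.0]
ft_force: [-0.2, -0.3, -0.3]
gripper_width: 0.0494
gripper_force: 0.0
```

Request:
move_arm(steps=[[0.2,0,0,-15,0,0,0],[0.2,0,0,-40,0,0,0],[0.2,0,0,-80,0,0,0],[0.2,0,0,-120,0,0,0],[0.2,0,0,-120,0,0,0]])

```text
clock: 18.05
tcp_pos: [0.4188, -0.2121, 0.2258]
ee_rot: [0.755, 0.656, 0.003, 0.003]
ft_force: [-0.3, -0.1, -0.0]
gripper_width: 0.0528
gripper_force: 0.0
```

Request:
move_arm(steps=[[0.2,-40,-5,0,0,0,0],[0.2,-80,-10,0,0,0,0],[0.2,-120,-10,0,0,0,0],[0.2,-120,-10,0,0,0,0],[0.2,-120,-10,0,0,0,0]])

```text
clock: 18.55
tcp_pos: [0.3886, -0.3285, 0.2206]
ee_rot: [0.756, 0.655, -0.0, -0.001]
ft_force: [0.4, 0.9, 0.1]
gripper_width: 0.0523
gripper_force: 0.0
```

Run:
```python
from h import *
lev()
s=snap('top'); W=rail(0,-.15,0)
g=cv2.cvtColor(s['frame'],cv2.COLOR_RGB2GRAY).astype(int)
# lever arm brightness along arc at r=85mm, z=.08 vs lever angle
for q in np.arange(-.2,.71,.05):
    a=q-2.121+YAW
    v=[]
    for rr in(.065,.08,.095):
        u=proj(s,W+[rr*np.cos(a),rr*np.sin(a),.08])[0].round().astype(int); v.append(int(g[u[1],u[0]]))
    print(round(q,2),v)
# block & pusher brightness along centre line on top z .06
print([ (y,int(g[tuple(proj(s,rail(0,y/1e3,.06))[0].round().astype(int)[::-1])])) for y in range(-60,60,5)])
```

```text
t 18.55 q 0.219 rad 0.2323 z 0.2206 Ftan on tool -0.0 Frad -0.98 Fz 0.08 w 0.0523
-0.2 [215, 73, 69]
-0.15 [215, 83, 73]
-0.1 [236, 214, 172]
-0.05 [232, 232, 231]
-0.0 [230, 230, 229]
0.05 [230, 229, 229]
0.1 [232, 215, 107]
0.15 [171, 71, 70]
0.2 [72, 72, 69]
0.25 [70, 70, 71]
0.3 [70, 69, 69]
0.35 [72, 67, 72]
0.4 [73, 69, 72]
0.45 [72, 70, 70]
0.5 [72, 70, 68]
0.55 [70, 72, 71]
0.6 [71, 71, 71]
0.65 [70, 69, 69]
0.7 [71, 70, 68]
[(-60, 232), (-55, 231), (-50, 232), (-45, 232), (-40, 240), (-35, 235), (-30, 212), (-25, 242), (-20, 242), (-15, 242), (-10, 242), (-5, 239), (0, 233), (5, 233), (10, 231), (15, 236), (20, 241), (25, 241), (30, 241), (35, 242), (40, 204), (45, 227), (50, 208), (55, 235)]
```

```bash
python3 -c "
from plant import r
print(r.sign_off())"
```

```text
the job is handed in; nothing more can be done
None
```

The block is clamped in the channel at an estimated 80–90 N (about 8 N push at the grip), the lever is parked at its back stop, the gripper is clear, and the job was handed in at about 18.6 s; the sign-off returned no verdict.

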